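# Test the bench stop button and restart

## Task

Test the machine stop: press the mushroom button on the single-button box in until it latches and stays in by itself with the hand off the box, then push its lever round clockwise (seen from above) until the button springs back out. After that press the round button on the two-button box all the way in and let it go. It is all pressing and pushing with the fingertips, nothing is picked up: do not press the square button, and do not lift or push away the loose parts lying about.

Things in the scene. Friction and masses are not known exactly. Their poses are not given: they have to be found in the camera images.
- stop_box: stop box: grey control box 100x100 mm, 62 mm high, screwed to the table, with one black mushroom button in the middle of its lid. Origin: centre of its underside on the table, z up; the button's axis is the box's z axis through the origin. At rest the lever points along the box's -y.
- stop_top (a point): centre of the top of the mushroom head (head 44 mm across, 18 mm thick, top 102 mm above the table when out, underside 22 mm above the box lid; a steel collar 8 mm high, 40 mm across, stands on the lid below it). Press here, straight down.
- lever (a point): point on the release lever, 44 mm from the button's axis and half-way up the lever. The lever is a straight radial bar fixed to the mushroom head, 12 mm wide, 14 mm high, that sticks out level from the head's rim to 55 mm from the axis. This point is 91 mm above the table with the button out, 84 mm when latched; the lever's underside then stands 15 mm above the box lid. The point's axes turn with the head (the lever runs along its -y).
- stop_press (a joint): how far the mushroom button is in, m: 0 out, about 0.007 latched, 0.009 bottomed. A spring of 2 N (out) to 6 N (bottomed) pushes it out; pressing it home takes about 6 N, and 15 N on the bottom stop does no harm. Pressed past about 0.0075 and let go, it stays in at 0.007. It latches only while the lever is near its rest.
- stop_twist (a joint): angle of the mushroom head and lever about the button's axis, rad: 0 at rest, grows clockwise seen from above, stop at 1.1. A light spring (0.025 to 0.08 N m, about 1 to 2 N at the lever) turns it back to 0. Latched and turned to about 0.55 to 0.6, the latch lets go and the button springs out by itself.
- start_box: two-button box: grey control box 70x110 mm (x, y), 52 mm high, screwed to the table; may stand at any yaw. Origin: centre of its underside, z up. The round button is at its y = +25 mm, the square button at y = -25 mm.
- round_top (a point): centre of the top of the round black button (26 mm across), 69 mm above the table when out and 12 mm above its steel bezel.
- round_button (a joint): how far the round button is in, m: 0 out, 0.006 fully in; a spring of 1.5 N (out) to 5 N (in) returns it. It does not latch.
- square_top (a point): centre of the top of the square black button (26x26 mm), same height; not to be pressed.
- square_button (a joint): how far the square button is in, m: 0 out, 0.006 fully in.
- nut_1: loose large hex nut 24x27x12 mm lying on the table; leave alone. Origin: centre of its underside.
- nut_2: loose small dark hex nut 19x22x10 mm; leave alone. Origin: centre of its underside.
- wrench_2: loose combination wrench 159x28x6 mm near the front edge; leave alone. Origin: centre of its underside, its length along x.
- marker_1: loose marker pen 15x127x15 mm; leave alone. Origin: centre of its underside, its length along y.

How it is judged (in metres and radians):
On the way, in this order (a step that is already met when the one before it is completed fails the run):
1. the mushroom button is latched: in by more than 6 mm with the robot off the stop box (value of joint stop_press above 0.006 m and contact force between each of the arm, the fingers and stop_box below 0.3 N), for 0.1 s.
2. its lever is turned clockwise by more than 0.3 rad while the button is still in (value of joint stop_twist above 0.3 rad and value of joint stop_press above 0.005 m), for 0.03 s.
3. the button has sprung out to within 2 mm (value of joint stop_press below 0.002 m), for 0.1 s.
4. the round button is pressed in by more than 4.5 mm (value of joint round_button above 0.0045 m), for 0.05 s.
At the end, for the whole second after the job is handed in: the mushroom button is out (within 2 mm) with its lever back at rest (within 0.15 rad), and the round and square buttons are out (within 1.5 mm) (value of joint stop_press below 0.002 m and value of joint stop_twist below 0.15 rad and value of joint each of round_button, square_button below 0.0015 m); the robot touches nothing.
It fails at once if the square button is pressed in by more than 3 mm (value of joint square_button above 0.003 m).
It fails at once if the round button is pressed by more than 3 mm while the stop button is in (value of joint each of round_button, stop_press above 0.003 m).
It fails at once if a loose part is lifted or pushed by more than 25 mm (distance of any of nut_1, nut_2, wrench_2, marker_1 from where it was at the start of the episode above 0.025 m).
It also fails if it takes over 54 s, if anything falls off the work surface, if the arm or the gripper's body presses on something with over 40 N, if the wrist force passes 120 N, or if a joint passes its speed limit or range.

## Robot

A 7-joint arm with a two-finger parallel gripper is mounted at the origin on a cart in front of the work surface, level with it; the furniture and walls round the work are solid. World frame = base frame: x ahead of the robot, y to its left, z up, the work surface at z = 0. Lengths are in mm, angles in rad, forces in N, time in s.
With the tool pointing down it reaches from about 350 to 775 mm from the base axis. Payload 3.1 kg.
Tool frame: the origin (TCP) lies at the very end of the fingers, on their centre line; the grasp point (between the pads) lies 19 mm behind it; z points along the fingers, y is the line along which they close (so a half turn about z gives the same grasp; the last joint's range is limited). The gripper opens to 85 mm and grips with 20 to 120 N. Pads are 22 mm wide; open, the fingers measure 114 mm over their backs; the gripper's body (76 mm by 85 mm) begins 54 mm behind the grasp point. The pads swing forward as they close: fully open they stand 13 mm farther back than shut.
Start: joints at [-1.178, 0.311, 0.014, 1.512, -0.004, 1.319, -0.027], TCP at [231.652, 498.853, 231.304] pointing down, gripper open.
Joint ranges: [-2.7, 2.7], [-0.3, 1.91], [-1.27, 1.3], [0.12, 2.57], [-1.44, 4.58], [0.2, 2.03], [-3.05, 3.05]. Speed limits (rad/s): [2.79, 2.79, 3.14, 3.14, 3.14, 3.14, 3.14].

## Interface

Orientations are given as a unit quaternion [w, x, y, z].
In Python, from cell import bot gives the robot as it stands. The module is installed in compiled form; this text tells all that it offers.
- The arm moves only by the tool servo_tool, never from a script. Its argument "steps" is a list of rows, each a list of 7 numbers: the shift along the world's x, y, z in units of 30 mm (1.0 is 30 mm), then the turn, a rotation vector about the world's x, y, z in units of 6 degrees (1.0 is 6 degrees), then the finger opening in mm, from 0 to 85.4. In form: [[tx, ty, tz, rx, ry, rz, hand], ...]. A call has 1 to 5 rows; each row shifts and turns the commanded pose from where the row before left it; what a row does not reach is not made up. A row lasts 1/8 s, in which the tool goes at most 62.5 mm and 10.7 degrees, less where a joint would pass 70% of its speed; a pose out of reach is approached as far as the arm can. A call is refused whole if a number of a shift passes 1 or a number of a turn 1, either way. A call with a gripper value outside its range is refused whole. The fingers move at their own pace and stop on an object; "force" is the grip in N (left out, the last holds). Time passes only in rows, so rows that do not move let the fingers close. It gives the time, the measured TCP pose, the force, the opening and the grip force at its end, in the units of the state.
- bot.state(): the state, without advancing time (a new reading comes with each control period).
- bot.get_image(name): name is "scene" or "top" or "wrist"; returns a dict with "color" (480x640x3 uint8, red, green, blue), "K" (3x3 intrinsics, pixels), "k1" (the pictures are not rectified: a ray, as slopes to the right and down, at radius r is drawn at 1 + k1 r^2 times it, then the intrinsics apply), "rvec" (rotation vector, rad) and "tvec" (3), from world to camera coordinates, as OpenCV has them. Camera axes: x right, y down, z forward; pixel columns grow to the right and rows downward; lengths in mm; the calibration is good to about 2 mm. A picture is of the moment at which its call begins. There is no depth.
- bot.finish_job(): hands the job in; it is judged then, once.
The state is a dict: "time": time; "q": joint angles; "qvel": joint speeds; "joint_torque": joint torques, N m; "position": TCP position; "tool_rot": TCP orientation; "contact_force": force on the tool from outside, world axes, zero at the start; "ft_torque": the same for the moment, N m; "opening": finger opening in mm; "finger_force": force on a finger pad.
Only numpy, scipy, OpenCV 4.12 (cv2) and the standard library are available. Lean on these libraries where they do the work, as an engineer would, in place of code of your own. Each camera call takes 0.05 s, during which the arm holds its last target. There are 200 camera calls.

## Working session

There is one attempt and no reset: what is moved stays moved. The work goes in short steps, Python scripts to look and compute and a tool call to move; the robot and the scene stay as the last step left them, time stands still between calls to the robot, and variables do not carry over. Pictures are saved under pics/ and viewed, at most 10 in all, crops included, and the job is handed in when it is done.

Besides the shell and the picture viewer there is one more tool, called after "Emit:" by a JSON object that holds its "name" and its "arguments", one argument or row to a line. servo_tool: Moves the arm, as the interface text tells. Its arguments: {"type":"object","properties":{"steps":{"type":"array"},"force":{"type":"number"}},"required":["steps"]}

```bash
mkdir -p pics
cat > h.py <<'E'
import numpy as np, cv2
from cell import bot
def ray(im,uv,z):
    """pixels -> world points on plane z"""
    K,k1=np.array(im["K"]),float(im["k1"])
    uv=np.array(uv,float).reshape(-1,1,2)
    n=cv2.undistortPoints(uv,K,np.array([k1,0,0,0.])).reshape(-1,2)
    R=cv2.Rodrigues(np.array(im["rvec"],float))[0];t=np.array(im["tvec"],float).ravel()
    c=-R.T@t; d=np.c_[n,np.ones(len(n))]@R
    return c+d*((z-c[2])/d[:,2])[:,None]
def grab(name,fn):
    im=bot.get_image(name); cv2.imwrite("pics/"+fn,im["color"][:,:,::-1]); return im
E
python3 - <<'E'
from h import *
import pickle
d={}
for n in("scene","top"): d[n]=grab(n,n+"1.png")
pickle.dump(d,open("im1.pkl","wb"))
for n in d: print(n,d[n]["K"],d[n]["k1"],d[n]["rvec"],d[n]["tvec"])
s=bot.state();print(s["position"],s["tool_rot"],s["opening"],s["time"])
E
```

```text
scene [[508.8800164    0.         328.14590202]
 [  0.         508.8800164  243.17652211]
 [  0.           0.           1.        ]] 0.03656567807337743 [ 1.97915755 -0.66998917  0.40841432] [-401.94981478  189.87640197  773.79772353]
top [[459.04975583   0.         311.74453781]
 [  0.         459.04975583 240.06520339]
 [  0.           0.           1.        ]] -0.05389921145286508 [ 2.14224891 -2.12624096  0.17225716] [-51.26016188 493.54757403 840.82594972]
[231.3761319  498.22797494 230.30792825] [-1.95228732e-04  2.15654469e-01  9.76469125e-01 -1.07724234e-03] 85.29653443544612 0.1
```

View pics/top1.png

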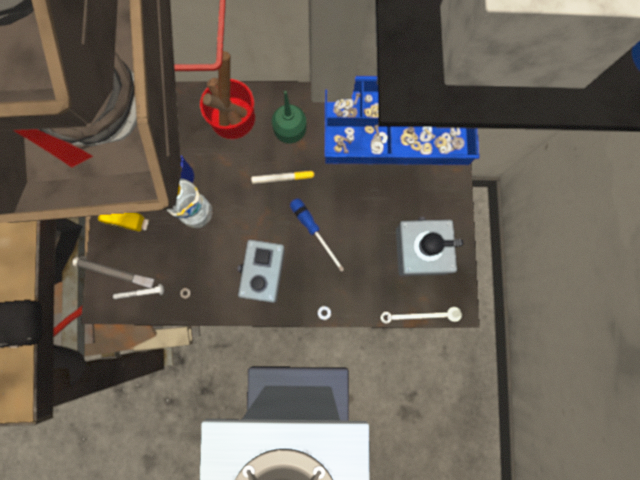

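View pics/scene1.png

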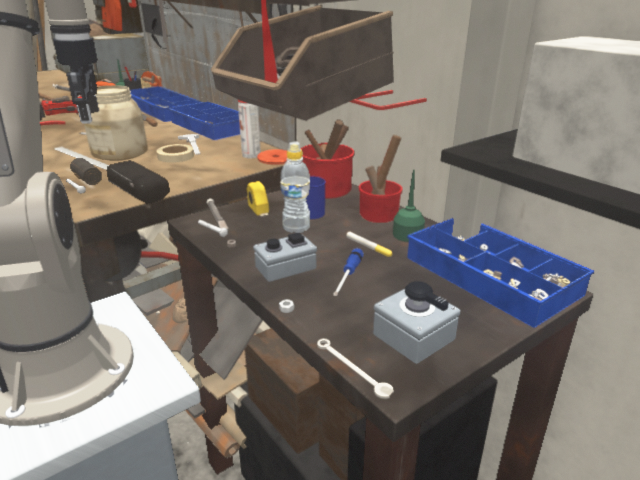

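The top view shows the stop box head at about (432,244) with its lever pointing right, tip near (461,243). The start box has its round button at (259,284) and its square one at (263,257). I'll measure with masks.

Run:
```python
from h import *
import pickle
d=pickle.load(open("im1.pkl","rb"))
def blobs(n,box,z,thr=60,amin=60):
    im=d[n];u0,v0,u1,v1=box
    g=im["color"][v0:v1,u0:u1].max(2)
    m=(g<thr).astype(np.uint8)
    k,l,s,c=cv2.connectedComponentsWithStats(m)
    for i in range(1,k):
        if s[i,4]>=amin: print(n,s[i],c[i]+[u0,v0],ray(im,c[i]+[u0,v0],z).round(1)[0])
# keep inside lids
blobs("top",(246,244,278,298),69)
blobs("top",(408,226,464,266),102)
blobs("scene",(260,230,312,254),69,60,20)
blobs("scene",(395,275,455,312),102)
im=d["top"]
# lids (grey-blue) as min-area rects
hsv=im["color"].astype(int); m=((hsv.min(2)>110)&(hsv[...,2]>=hsv[...,0]+5)).astype(np.uint8)
m=cv2.morphologyEx(m,cv2.MORPH_CLOSE,np.ones((3,3),np.uint8))
cs,_=cv2.findContours(m,cv2.RETR_EXTERNAL,cv2.CHAIN_APPROX_NONE)
for c in cs:
    if cv2.contourArea(c)>700:
        r=cv2.minAreaRect(c); u,v=r[0]
        if 200<v<320 and 200<u<480:
            for z in(52,62):
                p=ray(im,cv2.boxPoints(r),z); e=np.diff(p[[0,1,2]],axis=0)[:,:2]
                print(z,"rect",np.round(p.mean(0),1),np.linalg.norm(e,axis=1).round(1),np.degrees(np.arctan2(e[:,1],e[:,0])).round(1))
# lever tip at z 91
g=im["color"].max(2)
for row in range(234,252): print(row,''.join('#' if x<50 else '+' if x<80 else '.' for x in g[row,412:468]))
print(ray(im,[[461,242.5],[432,244]],91)[:, :].round(1))
```

```text
top [ 13   7  32  22 337] [433.15430267 243.18991098] [ 479.7 -264.9  102. ]
scene [29  6 14  8 60] [295.46666667 239.91666667] [444.3  23.7  69. ]
scene [ 8 13 11  6 50] [272.96 245.54] [396.8  30.6  69. ]
scene [ 11  15  41  20 149] [427.68456376 300.32214765] [ 458.3 -305.9  102. ]
52 rect [433.7  47.4  52. ] [108.2  70.1] [ -7.7 -99.1]
62 rect [432.7  46.2  62. ] [107.   69.3] [ -7.7 -99.1]
52 rect [ 481.2 -267.5   52. ] [100.2 101. ] [ -85.9 -178.9]
62 rect [ 479.7 -265.    62. ] [99.1 99.9] [ -85.9 -178.9]
234 ................+#######++..................+.+++++++...
235 ..............+############+...............+...++.++++.+
236 .............+##############+..............++...+++++.++
237 ............+################+..............++...+++++..
238 ...........+#################+...................+.++++.
239 ...........####+++###++++#####+..................++++++.
240 ..........#####++++#+++++######+.................+++++.+
241 .........+####+++++++++++#######++++++++++.......++++...
242 .........#####+++++++++++++######+++++++++........++++.+
243 ........+####++++++++++++++####+++++++++++........++++.+
244 ........++####++++++++++++#####+++++++++++........+++..+
245 .........+####++++++++++++######+++++++++...+..+++++.+.+
246 .........+####+++++++++++++####++..........+++++++++....
247 .........+####++++++++++++#####+...........++++++++.+..+
248 .........++####+++++++++++####+.............++++...++...
249 ..........+#####++++++++######...............+++.++...++
250 ...........+####++++++++#####+................++++.+.+..
251 ............+######+++######+................+.+++.+++..
[[ 483.1 -318.8   91. ]
 [ 479.9 -265.7   91. ]]
```

Emit:
{"name": "servo_tool", "arguments": {
  "steps": [
    [0.42, -0.89, 0, 0, 0, -0.4, 0],
    [0.42, -0.89, 0, 0, 0, -0.4, 0],
    [0.42, -0.89, 0, 0, 0, -0.4, 0],
    [0.42, -0.89, 0, 0, 0, -0.4, 0],
    [0.42, -0.89, 0, 0, 0, -0.4, 0]
  ]
}}

```text
time: 0.72
position: [294.9, 364.0, 230.9]
tool_rot: [-0.0, 0.317, 0.948, -0.0]
contact_force: [0.3, -0.2, -0.1]
opening: -0.1
finger_force: 0.0
```

Emit:
{"name": "servo_tool", "arguments": {
  "steps": [
    [0.42, -0.89, 0, 0, 0, -0.4, 0],
    [0.42, -0.89, 0, 0, 0, -0.4, 0],
    [0.42, -0.89, 0, 0, 0, -0.4, 0],
    [0.42, -0.89, 0, 0, 0, -0.4, 0],
    [0.42, -0.89, 0, 0, 0, -0.4, 0]
  ]
}}

```text
time: 1.35
position: [358.5, 230.0, 231.3]
tool_rot: [0.0, 0.415, 0.91, 0.0]
contact_force: [-0.0, -0.2, -0.3]
opening: -0.3
finger_force: 0.0
```

Emit:
{"name": "servo_tool", "arguments": {
  "steps": [
    [0.42, -0.89, 0, 0, 0, -0.4, 0],
    [0.42, -0.89, 0, 0, 0, -0.4, 0],
    [0.42, -0.89, 0, 0, 0, -0.4, 0],
    [0.42, -0.89, 0, 0, 0, -0.4, 0],
    [0.42, -0.89, 0, 0, 0, -0.4, 0]
  ]
}}

```text
time: 1.98
position: [421.3, 96.5, 231.3]
tool_rot: [0.0, 0.508, 0.861, 0.0]
contact_force: [0.2, -0.1, -0.7]
opening: 0.1
finger_force: 0.0
```

Emit:
{"name": "servo_tool", "arguments": {
  "steps": [
    [0.13, -0.8, 0, 0, 0, -0.33, 0],
    [0.13, -0.8, 0, 0, 0, -0.33, 0],
    [0.13, -0.8, 0, 0, 0, -0.33, 0],
    [0.13, -0.8, 0, 0, 0, -0.33, 0],
    [0.13, -0.8, 0, 0, 0, -0.33, 0]
  ]
}}

```text
time: 2.6
position: [440.3, -23.1, 231.3]
tool_rot: [0.0, 0.58, 0.815, 0.0]
contact_force: [0.1, 0.3, 1.1]
opening: 0.2
finger_force: 0.0
```

Emit:
{"name": "servo_tool", "arguments": {
  "steps": [
    [0.13, -0.8, 0, 0, 0, -0.33, 0],
    [0.13, -0.8, 0, 0, 0, -0.33, 0],
    [0.13, -0.8, 0, 0, 0, -0.33, 0],
    [0.13, -0.8, 0, 0, 0, -0.33, 0],
    [0.13, -0.8, 0, 0, 0, -0.33, 0]
  ]
}}

```text
time: 3.22
position: [459.9, -143.2, 231.2]
tool_rot: [0.0, 0.648, 0.761, -0.0]
contact_force: [-0.2, -0.8, 0.1]
opening: 0.3
finger_force: 0.0
```

Emit:
{"name": "servo_tool", "arguments": {
  "steps": [
    [0.13, -0.8, -0.2, 0, 0, -0.33, 0],
    [0.13, -0.8, -0.5, 0, 0, -0.33, 0],
    [0.13, -0.8, -0.5, 0, 0, -0.33, 0],
    [0.13, -0.8, -0.5, 0, 0, -0.33, 0],
    [0.13, -0.8, -0.5, 0, 0, -0.33, 0]
  ]
}}

```text
time: 3.85
position: [479.2, -263.3, 164.6]
tool_rot: [0.0, 0.711, 0.703, -0.0]
contact_force: [-0.7, -0.2, -0.1]
opening: 0.4
finger_force: 0.0
```

Run:
```python
from h import *
import pickle
d={n:grab(n,n+"2.png") for n in("wrist","scene")}
pickle.dump(d,open("im2.pkl","wb"))
s=bot.state();print(s["position"],s["tool_rot"],s["q"],s["contact_force"])
```

```text
[ 477.20311732 -265.18193071  163.60955903] [-6.81117324e-04  7.12790875e-01  7.01373119e-01 -2.11010817e-03] [-0.0706689   0.41759253  0.74056221  1.64803122 -0.2943843   1.19448479
  0.72078187] [-0.73985107  0.10381317  0.20490654]
```

View pics/wrist2.png

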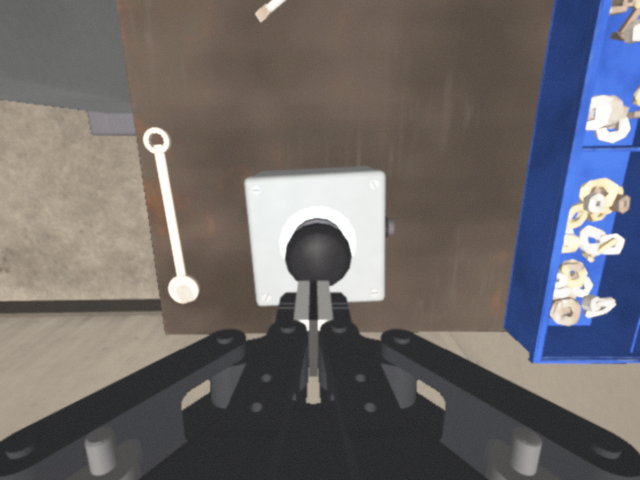

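View pics/scene2.png

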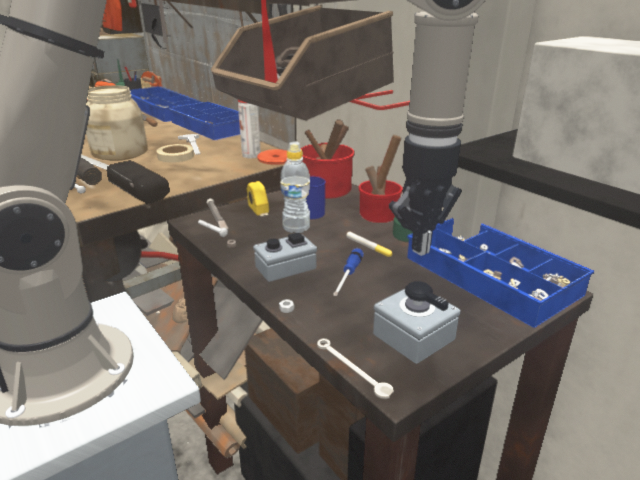

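The wrist view shows the lid corners at about (247,179), (383,171), (384,299), (257,305) and the head around (319,254). The lever is hidden by the fingers, which point over the head. I'll check the centre with these.

Run:
```python
from h import *
import pickle
im=pickle.load(open("im2.pkl","rb"))["wrist"]
p=ray(im,[[246,179],[384,171],[385,299],[257,305]],62);print(p.round(1),p.mean(0).round(1))
e=p-np.roll(p,1,0);print(np.linalg.norm(e,axis=1).round(1),np.degrees(np.arctan2(e[:,1],e[:,0])).round(1))
print(ray(im,[[286,255],[351,255],[319,221]],93).round(1))
print(ray(im,[[297,282],[329,282],[313,320]],164).round(1))
```

```text
[[ 434.6 -219.6   62. ]
 [ 530.  -215.5   62. ]
 [ 534.8 -312.    62. ]
 [ 436.7 -315.6   62. ]] [ 484.  -265.7   62. ]
[96.1 95.5 96.7 98.2] [  91.2    2.5  -87.2 -177.9]
[[ 463.  -265.    93. ]
 [ 504.8 -265.6   93. ]
 [ 484.4 -242.9   93. ]]
[[ 473.3 -253.7  164. ]
 [ 487.4 -253.9  164. ]
 [ 480.1 -272.4  164. ]]
```

Emit:
{"name": "servo_tool", "arguments": {
  "steps": [
    [0.13, 0, -0.6, 0, 0, 0, 0],
    [0, 0, -0.7, 0, 0, 0, 0],
    [0, 0, -0.5, 0, 0, 0, 0],
    [0, 0, 0, 0, 0, 0, 0]
  ]
}}

```text
time: 4.45
position: [482.4, -260.2, 109.9]
tool_rot: [-0.002, 0.71, 0.704, -0.0]
contact_force: [0.0, -0.5, -0.3]
opening: 0.1
finger_force: 0.0
```

Emit:
{"name": "servo_tool", "arguments": {
  "steps": [
    [0, 0, -0.2, 0, 0, 0, 0],
    [0, 0, -0.15, 0, 0, 0, 0],
    [0, 0, 0, 0, 0, 0, 0]
  ]
}}

```text
time: 4.82
position: [483.6, -261.8, 101.3]
tool_rot: [0.001, 0.711, 0.703, 0.0]
contact_force: [0.2, 0.4, 3.7]
opening: -0.2
finger_force: 1.2
```

Emit:
{"name": "servo_tool", "arguments": {
  "steps": [
    [0, 0, -0.15, 0, 0, 0, 0],
    [0, 0, -0.1, 0, 0, 0, 0],
    [0, 0, 0, 0, 0, 0, 0]
  ]
}}

```text
time: 5.2
position: [483.6, -261.9, 94.1]
tool_rot: [0.001, 0.711, 0.703, 0.0]
contact_force: [-0.4, 1.0, 4.8]
opening: -0.2
finger_force: 2.7
```

Emit:
{"name": "servo_tool", "arguments": {
  "steps": [
    [0, 0, -0.07, 0, 0, 0, 0],
    [0, 0, -0.07, 0, 0, 0, 0],
    [0, 0, 0, 0, 0, 0, 0]
  ]
}}

```text
time: 5.58
position: [484.1, -262.2, 92.9]
tool_rot: [0.001, 0.711, 0.703, 0.001]
contact_force: [-5.3, 4.1, 21.0]
opening: -0.0
finger_force: 10.2
```

Emit:
{"name": "servo_tool", "arguments": {
  "steps": [
    [0, 0, 0.5, 0, 0, 0, 0],
    [0, 0, 0.7, 0, 0, 0, 0],
    [0.4, -0.5, 0, 0, 0, 0, 0],
    [0.4, -0.5, 0, 0, 0, 0, 0],
    [0.4, -0.5, 0, 0, 0, 0, 0]
  ]
}}

```text
time: 6.2
position: [519.3, -306.9, 124.9]
tool_rot: [-0.0, 0.711, 0.703, -0.0]
contact_force: [-0.2, -0.2, -0.9]
opening: -0.2
finger_force: 0.0
```

Run:
```python
from h import *
im=grab("scene","scene3.png"); grab("top","top3.png")
a=cv2.imread("pics/scene3.png")[210:370,340:500]
b=cv2.imread("pics/scene1.png")[210:370,340:500]
cv2.imwrite("pics/c3.png",cv2.resize(np.hstack([b,a]),None,fx=2.5,fy=2.5,interpolation=cv2.INTER_CUBIC))
print(bot.state()["position"],bot.state()["contact_force"])
```

```text
[ 519.38171778 -308.44886252  124.85909847] [-0.30659172  0.66082713 -0.25252183]
```

View pics/c3.png

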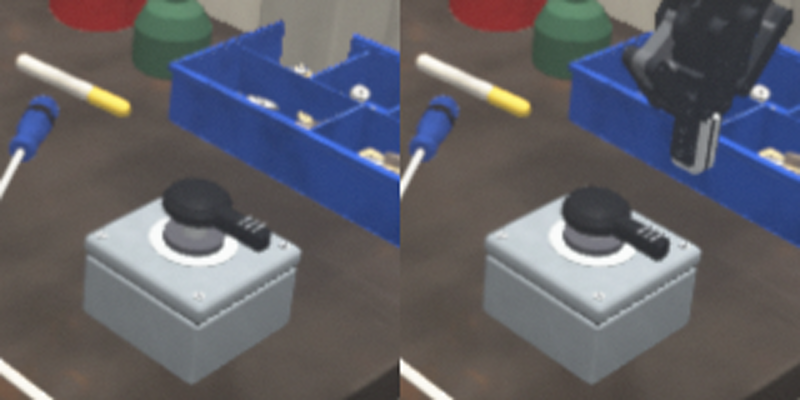

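The crop shows the head lower than before with the hand off, so the button has latched. The lever is still at rest. Next I lower the fingers to its +x side.

Emit:
{"name": "servo_tool", "arguments": {
  "steps": [
    [0, 0, -0.8, 0, 0, 0, 0],
    [0, 0, -0.85, 0, 0, 0, 0],
    [0, 0, 0, 0, 0, 0, 0]
  ]
}}

```text
time: 6.68
position: [517.0, -304.6, 73.4]
tool_rot: [-0.003, 0.711, 0.703, -0.001]
contact_force: [-0.1, -0.4, 0.8]
opening: -0.1
finger_force: 0.0
```

Emit:
{"name": "servo_tool", "arguments": {
  "steps": [
    [-0.3, 0, 0, 0, 0, 0, 0],
    [-0.3, 0, 0, 0, 0, 0, 0],
    [-0.2, 0, 0, 0, 0, 0, 0],
    [0, 0, 0, 0, 0, 0, 0]
  ]
}}

```text
time: 7.18
position: [494.8, -307.3, 76.5]
tool_rot: [0.001, 0.711, 0.703, 0.0]
contact_force: [1.2, 0.0, 0.6]
opening: 0.3
finger_force: 0.7
```

Emit:
{"name": "servo_tool", "arguments": {
  "steps": [
    [-0.2, 0, 0, 0, 0, 0, 0],
    [-0.2, 0.03, 0, 0, 0, 0, 0],
    [-0.2, 0.06, 0, 0, 0, 0, 0],
    [0, 0, 0, 0, 0, 0, 0]
  ]
}}

```text
time: 7.68
position: [476.6, -303.5, 75.5]
tool_rot: [-0.0, 0.711, 0.703, 0.0]
contact_force: [1.8, -1.5, 0.4]
opening: 0.1
finger_force: 0.9
```

Emit:
{"name": "servo_tool", "arguments": {
  "steps": [
    [-0.15, 0.08, 0, 0, 0, 0, 0],
    [-0.15, 0.08, 0, 0, 0, 0, 0],
    [-0.15, 0.1, 0, 0, 0, 0, 0],
    [0, 0, 0, 0, 0, 0, 0]
  ]
}}

```text
time: 8.18
position: [465.2, -297.6, 76.1]
tool_rot: [0.003, 0.711, 0.703, 0.0]
contact_force: [5.7, -3.8, -3.1]
opening: 0.0
finger_force: 3.0
```

Run:
```python
from h import *
im=grab("scene","scene4.png"); t=grab("top","top4.png")
a=cv2.imread("pics/scene4.png")[210:370,340:500]
b=cv2.imread("pics/top4.png")[190:300,380:490]
cv2.imwrite("pics/c4.png",np.hstack([cv2.resize(a,(400,400),interpolation=cv2.INTER_CUBIC),cv2.resize(b,(400,400),interpolation=cv2.INTER_CUBIC)]))
print(bot.state()["position"],bot.state()["contact_force"])
```

```text
[ 465.21499021 -297.64181456   76.0539205 ] [ 5.8889272  -3.26225022 -2.87423866]
```

View pics/c4.png

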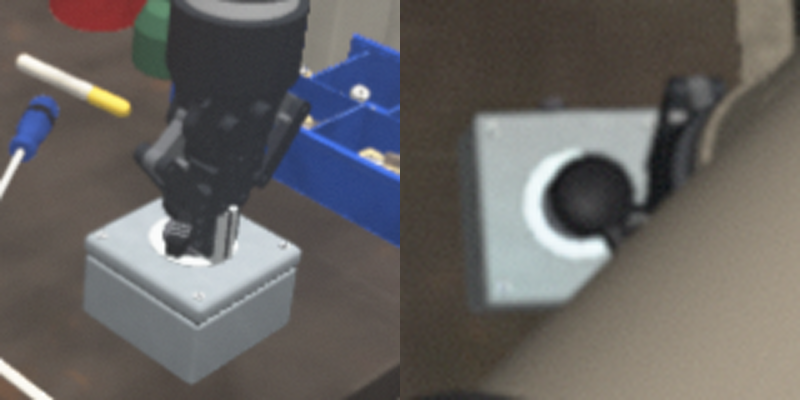

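The crop shows the lever turned well past 0.6 rad, with the force rising near its stop. I'll back off the way I came and lift.

Emit:
{"name": "servo_tool", "arguments": {
  "steps": [
    [0.3, -0.15, 0, 0, 0, 0, 0],
    [0.5, -0.2, 0, 0, 0, 0, 0],
    [0.6, 0, 0, 0, 0, 0, 0],
    [0.5, 0, 0, 0, 0, 0, 0],
    [0, 0, 0.5, 0, 0, 0, 0]
  ]
}}

```text
time: 8.9
position: [519.6, -304.8, 89.0]
tool_rot: [-0.003, 0.71, 0.704, -0.001]
contact_force: [0.2, -0.2, 0.2]
opening: -0.0
finger_force: 0.0
```

Emit:
{"name": "servo_tool", "arguments": {
  "steps": [
    [0, 0, 0.9, 0, 0, 0, 0],
    [0, 0, 0.9, 0, 0, 0, 0],
    [0, 0.5, 0.9, 0, 0, 0, 0],
    [-0.4, 0.9, 0.2, 0, 0, 0, 0],
    [-0.4, 0.9, 0, 0, 0, 0, 0]
  ]
}}

```text
time: 9.52
position: [495.1, -237.8, 179.1]
tool_rot: [0.0, 0.711, 0.703, 0.0]
contact_force: [-0.5, 0.5, -0.3]
opening: 0.3
finger_force: 0.0
```

Emit:
{"name": "servo_tool", "arguments": {
  "steps": [
    [-0.3, 1, 0, 0, 0, 0, 0],
    [-0.3, 1, 0, 0, 0, 0, 0],
    [-0.3, 1, 0, 0, 0, 0, 0],
    [-0.3, 1, 0, 0, 0, 0, 0],
    [-0.3, 1, 0, 0, 0, 0, 0]
  ]
}}

```text
time: 10.15
position: [449.7, -87.4, 178.1]
tool_rot: [-0.001, 0.711, 0.703, -0.0]
contact_force: [0.3, -0.2, -0.3]
opening: 0.2
finger_force: 0.0
```

Run:
```python
from h import *
import pickle
im=grab("scene","scene5.png"); w=grab("wrist","wrist5.png");pickle.dump(w,open("w5.pkl","wb"))
a=cv2.imread("pics/scene5.png")[210:370,340:500]
b=cv2.imread("pics/scene1.png")[210:370,340:500]
cv2.imwrite("pics/c5.png",cv2.resize(np.hstack([b,a]),None,fx=2.5,fy=2.5,interpolation=cv2.INTER_CUBIC))
print(bot.state()["position"],bot.state()["contact_force"])
a,b=[x.astype(int).max(2) for x in (a,b)]
for x in (b,a):
    m=(x[70:105,60:112]<55); ys,xs=np.nonzero(m); print(m.sum(),ys.min(),ys.max(),ys.mean().round(1),xs.mean().round(1),xs.max())
```

```text
[449.39983006 -84.11196251 177.63975761] [0.73878319 0.68413353 0.975498  ]
81 15 28 21.8 31.0 45
77 13 28 21.3 29.2 45
```

View pics/c5.png

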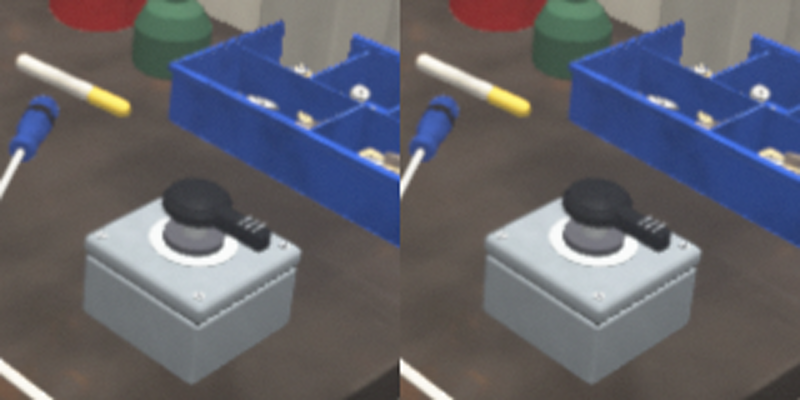

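View pics/wrist5.png

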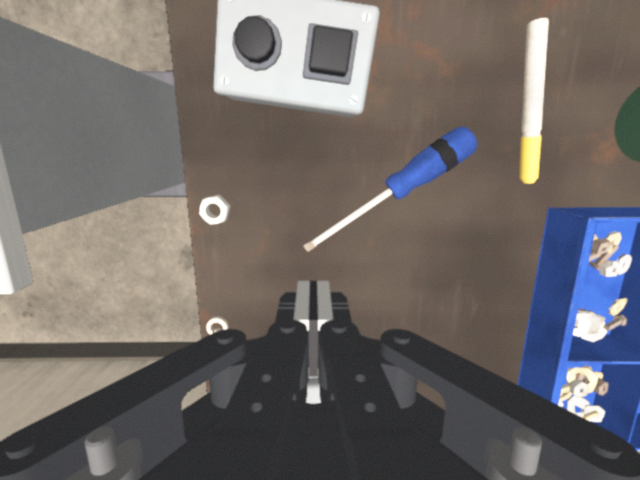

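The button is back out and the lever is at rest, matching the first picture. In the wrist view the round button's top is at about (256,38) and the square one's at (331,51).

Run:
```python
from h import *
import pickle
w=pickle.load(open("w5.pkl","rb")); t=pickle.load(open("im1.pkl","rb"))["top"]
print(ray(w,[[257,38],[332,49]],69).round(1)); print(ray(t,[[258.5,283.5],[262.5,257]],69).round(1))
c=np.array([433.7,47.4]);a=np.radians(-7.7);print(c-25*np.array([np.cos(a),np.sin(a)]))
```

```text
[[414.5  50.4  69. ]
 [462.5  43.8  69. ]]
[[407.9  49.2  69. ]
 [456.8  43.1  69. ]]
[408.92542001  50.74965464]
```

Emit:
{"name": "servo_tool", "arguments": {
  "steps": [
    [-0.26, 0.91, -0.2, 0, 0, 0, 0],
    [-0.26, 0.91, -0.3, 0, 0, 0, 0],
    [-0.26, 0.91, -0.3, 0, 0, 0, 0],
    [-0.26, 0.91, -0.3, 0, 0, 0, 0],
    [-0.26, 0.91, -0.3, 0, 0, 0, 0]
  ]
}}

```text
time: 10.88
position: [412.0, 48.0, 135.8]
tool_rot: [0.0, 0.712, 0.703, -0.0]
contact_force: [0.0, -0.2, -0.5]
opening: 0.0
finger_force: 0.0
```

Emit:
{"name": "servo_tool", "arguments": {
  "steps": [
    [0, 0, -0.7, 0, 0, 0, 0],
    [0, 0, -0.9, 0, 0, 0, 0],
    [0, 0, 0, 0, 0, 0, 0]
  ]
}}

```text
time: 11.25
position: [410.4, 47.2, 86.6]
tool_rot: [-0.001, 0.712, 0.703, -0.002]
contact_force: [-0.2, -0.1, 0.1]
opening: -0.2
finger_force: 0.0
```

Emit:
{"name": "servo_tool", "arguments": {
  "steps": [
    [0, 0.07, -0.4, 0, 0, 0, 0],
    [0, 0, -0.2, 0, 0, 0, 0],
    [0, 0, -0.15, 0, 0, 0, 0],
    [0, 0, 0, 0, 0, 0, 0]
  ]
}}

```text
time: 11.75
position: [412.9, 50.9, 65.4]
tool_rot: [0.0, 0.711, 0.703, 0.0]
contact_force: [-1.4, -0.4, 3.2]
opening: -0.1
finger_force: 1.7
```

Emit:
{"name": "servo_tool", "arguments": {
  "steps": [
    [0, 0, -0.07, 0, 0, 0, 0],
    [0, 0, -0.07, 0, 0, 0, 0],
    [0, 0, 0, 0, 0, 0, 0]
  ]
}}

```text
time: 12.12
position: [413.1, 51.0, 62.8]
tool_rot: [-0.0, 0.711, 0.703, 0.001]
contact_force: [-5.6, -1.7, 19.7]
opening: 0.1
finger_force: 10.0
```

The reading is 20 N on the end stop at z = 63, so the round button is fully in. Now I release it.

Emit:
{"name": "servo_tool", "arguments": {
  "steps": [
    [0, 0, 0.4, 0, 0, 0, 0],
    [0, 0, 0.8, 0, 0, 0, 0],
    [0, 0, 0.9, 0, 0, 0, 0],
    [0, 0, 0.9, 0, 0, 0, 0],
    [0, 0, 0, 0, 0, 0, 0]
  ]
}}

```text
time: 12.75
position: [414.2, 51.4, 152.5]
tool_rot: [0.001, 0.711, 0.703, 0.002]
contact_force: [0.5, -0.3, -0.4]
opening: -0.0
finger_force: 0.0
```

Run:
```python
from h import *
s=bot.state();print(s["position"],s["contact_force"]);print(bot.finish_job())
```

```text
[414.18996889  51.3553524  152.49416418] [ 0.48953723 -0.31709316 -0.44849914]
the job is handed in; nothing more can be done
None
```

I handed the job in at about 12.8 s (no verdict came back): the stop button latched with the hand off and sprang back out when I turned its lever clockwise, then I pressed the round button fully in (about 20 N on its stop) and released it.

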